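Find the socket that fits the rover's axle nut, snug the nut and keep the socket on it

ROBOT

A 6-joint arm with a two-finger parallel gripper is mounted at the origin on the work surface. World frame = base frame: x ahead of the robot, y to its left, z up, the work surface at z = 0. Lengths are in m, angles in rad, forces in N, time in s.
With the tool pointing down it reaches from about 0.3 to 0.85 m from the base axis. Payload 5.4 kg.
Tool frame: the origin (TCP) lies midway between the tips of the shut fingers; the grasp point (between the pads) lies 19 mm behind it; z points along the fingers, y is the direction in which the jaws open and shut (so a half turn about z gives the same grasp; the last joint's range is limited). The gripper opens to 85 mm and grips with 20 to 120 N. Pads are 22 mm wide; open, the fingers measure 114 mm over their backs; the gripper's body (76 mm by 85 mm) begins 54 mm behind the grasp point. The pads swing forward as they close: fully open they stand 13 mm farther back than shut.
Start: joints at [-1.545, 0.158, 1.597, -0, 1.386, -0.21], TCP at [0.134, -0.559, 0.231] pointing down, gripper open.
Joint ranges: [-2.91, 2.91], [-0.94, 2.29], [0.18, 2.7], [-1.29, 4.43], [0.17, 2.64], [-3, 3]. Speed limits (rad/s): [2.57, 2.57, 3.14, 3.14, 3.14, 3.14].

INTERFACE

Orientations are given as a 3x3 rotation matrix whose columns are the frame's x, y, z axes.
In Python, from workcell import * gives the robot as it stands. The module is installed in compiled form; this text tells all that it offers.
- The arm moves only by the shell command python3 -m creep 'ROWS' [FORCE]. ROWS is JSON, a list of rows, each an object with "xyz": the shift along the tool's x, y, z in units of 40 mm (1.0 is 40 mm), a list of three; "twist": the turn, a rotation vector about the tool's x, y, z in units of 5 degrees (1.0 is 5 degrees), a list of three; "grip": the finger opening in mm, from 0 to 85.4. In form: [{"xyz": [tx, ty, tz], "twist": [rx, ry, rz], "grip": grip}, ...]. A call has exactly 8 rows; each row is the pose to reach, as a shift and turn from the pose commanded when the call began, along the tool's axes at that moment; what a row does not reach only later rows make up. A row lasts 1/12 s, in which the tool goes at most 41.7 mm and 7.16 degrees, less where a joint would pass 70% of its speed; a pose out of reach is approached as far as the arm can. A call with a gripper value outside its range is refused whole. The fingers move at their own pace and stop on an object; FORCE is the grip in N (left out, the last holds). Time passes only in rows, so rows that repeat a pose let the fingers close, or fill a call up. It gives the time, the measured TCP pose, the force and the opening at its end, in the units of the state.
- observe(): the state, without advancing time (a new reading comes with each control period).
- snapshot(name): name is "scene" or "top" or "wrist"; returns a dict with "image" (420x560x3 uint8, red, green, blue), "depth" (420x560 float32, m along the optical axis (not along the pixel's ray), 0 where there is no reading), "vertical_fov" (degrees; the focal length in pixels is half the picture's height over the tangent of half this angle, whatever the lens; pixels are square), "cx", "cy" (the principal point, pixels), "D" ([k1, k2, p1, p2, k3] as OpenCV has them; the pictures are not rectified), "R" (3x3) and "t" (3): a world point X has camera coordinates R X + t. Camera axes: x right, y down, z forward; pixel columns grow to the right and rows downward; lengths in m; the calibration is good to about 2 mm. A picture is of the moment at which its call begins.
- close_job(): hands the job in, once; it reports no verdict.
The state is a dict: "time": time; "joint_pos": joint angles; "joint_velocities": joint speeds; "tau": joint torques, N m; "position": TCP position; "tool_rot": TCP orientation; "contact_force": force on the tool from outside, world axes, zero at the start; "moment": the same for the moment, N m; "gripper_width": finger opening in m.
Only numpy, scipy, OpenCV 4.12 (cv2) and the standard library are available. Lean on these libraries where they do the work, as an engineer would, in place of code of your own. Each camera call takes 0.05 s, during which the arm holds its last target. There are 200 camera calls.

TASK

The axle nut of the rover wheel on the bench has to be snugged up, but the size marks on the three blue-sleeved sockets in the red tray have worn off: one is too small to go over the nut, one is too big and spins round it, one fits. Try them on the nut, standing each wrong one back upright in the tray; with the one that fits, turn the nut clockwise until it stops, and finish with that socket fully home on the nut, upright and still held in the gripper: do not let go. Turn the nut only with a socket, not with the fingers, and leave the ratchet, gear motor and bearing where they are.

Things in the scene. Friction and masses are not known exactly. Their poses are not given: they have to be found in the camera images.
- nut_top (a point): Centre of the top face of the brass hex axle nut on the rover wheel's hub, 102.5 mm above the bench. The nut is 15 mm high, 24 mm across flats, 27.7 mm across corners, its top edge bevelled. z is up; x is square to one pair of its six flats. The threaded axle end (15 mm across) stands 4 mm above this point.
- axle_nut (a joint): Turn of the axle nut in rad: 0 is tight against its stop, positive is anticlockwise seen from above (loose). Starts 0.35 to 0.9 loose; turning it clockwise brings it to 0. It takes about 0.3 N m to turn, either way, and does not visibly rise or sink. A socket that grips it turns it, one that spins round it does not.
- hub_washer (a point): Centre of the top of the steel washer (39 mm across) under the nut, 87.5 mm above the bench: the socket's lower rim rests on it when fully home. The wheel is aluminium with six spokes and black treads, 202 mm across, fixed, lying flat on the left or right of the bench; its rim and hub reach 85 mm above the bench, so nothing else near the nut is higher than 90 mm.
- socket_a_mid (a point): One of three sockets, alike outside: upright cylinder 42 mm across, 50 mm high, dark steel with a blue sleeve, 0.2 to 0.33 kg; this point is its centre, 25 mm above its lower rim. Stands mouth down in the tray, z up. Its underside has a six-sided hole 24 mm deep; x is square to one pair of the hole's flats, and two white dots on top lie along x. Grip its upper half.
- socket_b_mid (a point): Another of the three sockets, same outside, axes and centre as socket_a_mid. No hole can be seen from outside. The one too small stays on top of the nut, about 15 mm short of home. The one that fits is 1.4 mm wider across flats than the nut: it drops home when its flats are within about 6 degrees of the nut's, else it stops about 13 mm short.
- socket_c_mid (a point): Another of the three sockets, same outside, axes and centre as socket_a_mid. The one too big drops fully home at any turn and then turns freely round the nut, while the one that fits has only about 6 degrees of play either way before it takes the nut round.
- tray_floor (a point): Centre of the floor of the red steel tray, 4 mm above the bench, fixed. The tray is 130 mm (its x) by 280 mm (its y) outside, walls 4 mm thick, rim 14 mm above the bench. The sockets stand in a row along its y, about 90 mm apart.
- ratchet: Ratchet handle lying on the bench beyond the work, 215 mm long along its x, 35 mm high; origin on the bench under its shaft. Leave it alone.
- gearmotor: Small gear motor lying on the bench beyond the work, 140 mm long along its x, 46 mm high; origin on the bench. Leave it alone.
- bearing: Ball bearing lying flat on the bench beyond the work, 52 mm across, 14 mm high; origin on the bench under its centre. Leave it alone.
Not all that is in view belongs to the job. Of the things shaped like the part that bears nut_top, the aluminium one is meant.

How it is judged:
At the end, for the whole second after the job is handed in: The nut is turned tight (within 4 degrees of its stop) and a socket sits on it with its lower rim within 3 mm of the washer, its centre within 4 mm of the nut's axis and upright within 5 degrees, with the fingers still gripping it (over 4 N); the two other sockets stand upright on the tray's floor (value of joint axle_nut below 0.07 rad and ((z of socket_a_mid in the frame of hub_washer between 0.022 and 0.028 m and horizontal distance between socket_a_mid and hub_washer below 0.004 m and angle between socket_a_mid's own z axis and vertical below 0.09 rad and contact force between the fingers and socket_a above 4 N and angle between each of socket_b_mid, socket_c_mid's own z axis and vertical below 0.15 rad and z of each of socket_b_mid, socket_c_mid in the frame of tray_floor below 0.03 m and x of socket_b_mid in the frame of tray_floor between -0.055 and 0.055 m and y of socket_b_mid in the frame of tray_floor between -0.13 and 0.13 m and x of socket_c_mid in the frame of tray_floor between -0.055 and 0.055 m and y of socket_c_mid in the frame of tray_floor between -0.13 and 0.13 m) or (z of socket_b_mid in the frame of hub_washer between 0.022 and 0.028 m and horizontal distance between socket_b_mid and hub_washer below 0.004 m and angle between socket_b_mid's own z axis and vertical below 0.09 rad and contact force between the fingers and socket_b above 4 N and angle between each of socket_a_mid, socket_c_mid's own z axis and vertical below 0.15 rad and z of each of socket_a_mid, socket_c_mid in the frame of tray_floor below 0.03 m and x of socket_a_mid in the frame of tray_floor between -0.055 and 0.055 m and y of socket_a_mid in the frame of tray_floor between -0.13 and 0.13 m and x of socket_c_mid in the frame of tray_floor between -0.055 and 0.055 m and y of socket_c_mid in the frame of tray_floor between -0.13 and 0.13 m) or (z of socket_c_mid in the frame of hub_washer between 0.022 and 0.028 m and horizontal distance between socket_c_mid and hub_washer below 0.004 m and angle between socket_c_mid's own z axis and vertical below 0.09 rad and contact force between the fingers and socket_c above 4 N and angle between each of socket_a_mid, socket_b_mid's own z axis and vertical below 0.15 rad and z of each of socket_a_mid, socket_b_mid in the frame of tray_floor below 0.03 m and x of socket_a_mid in the frame of tray_floor between -0.055 and 0.055 m and y of socket_a_mid in the frame of tray_floor between -0.13 and 0.13 m and x of socket_b_mid in the frame of tray_floor between -0.055 and 0.055 m and y of socket_b_mid in the frame of tray_floor between -0.13 and 0.13 m))); the arm keeps its last pose, push and grip.
It fails at once if the ratchet is shifted by more than 30 mm (distance of ratchet from where it was at the start of the episode above 0.03 m).
It fails at once if the gear motor is shifted by more than 30 mm (distance of gearmotor from where it was at the start of the episode above 0.03 m).
It fails at once if the bearing is shifted by more than 30 mm (distance of bearing from where it was at the start of the episode above 0.03 m).
It fails at once if the fingers push on the nut itself (contact force between the fingers and axle_nut above 3 N).
It also fails if it takes over 72 s, if anything falls off the work surface, if the arm or the gripper's body presses on something with over 40 N, if the wrist force passes 120 N, or if a joint passes its speed limit or range.

## Working session

There is one attempt and no reset: what is moved stays moved. The work goes in short steps, Python scripts to look and compute and a shell command to move; the robot and the scene stay as the last step left them, time stands still between calls to the robot, and variables do not carry over. Pictures are saved under pics/ and viewed, about 8 in all and at most 12, crops included, and the job is handed in when it is done.

```bash
mkdir -p pics
cat > h.py <<'E'
import numpy as np, cv2
from workcell import *
def K(s):
    f=s["image"].shape[0]/2/np.tan(np.radians(s["vertical_fov"])/2)
    return np.array([[f,0,s["cx"]],[0,f,s["cy"]],[0,0,1.]])
def ray(s,uv,z):
    p=cv2.undistortPoints(np.array(uv,float).reshape(-1,1,2),K(s),np.array(s["D"],float)).reshape(-1,2)
    R=np.array(s["R"]);c=-R.T@np.array(s["t"])
    d=np.c_[p,np.ones(len(p))]@R
    return c+d*((z-c[2])/d[:,2])[:,None]
def proj(s,X):
    R=np.array(s["R"]);return cv2.projectPoints(np.array(X,float).reshape(-1,1,3),cv2.Rodrigues(R)[0],np.array(s["t"],float),K(s),np.array(s["D"],float))[0].reshape(-1,2)
def save(n,im):cv2.imwrite("pics/"+n+".png",cv2.cvtColor(im,cv2.COLOR_RGB2BGR))
E
python3 - <<'E'
from h import *
import pickle
t=snapshot("top");s=snapshot("scene");w=snapshot("wrist")
pickle.dump((t,s,w),open("s0.pkl","wb"))
a=np.hstack([t["image"],s["image"]]);save("a",cv2.resize(a,(800,300)));save("top",cv2.resize(t["image"],(784,588)))
o=observe()
for k in o: print(k,np.round(o[k],3))
for q in(t,s,w):print(np.round(-np.array(q["R"]).T@q["t"],3),q["vertical_fov"],q["D"])
E
```

```text
time 0.15
joint_pos [-1.545  0.159  1.598 -0.     1.386 -0.21 ]
joint_velocities [ 0.001 -0.001 -0.005  0.001  0.001 -0.003]
tau [ 0.0000e+00 -3.9638e+01 -3.3178e+01 -0.0000e+00  5.0000e-03 -0.0000e+00]
position [ 0.134 -0.559  0.231]
tool_rot [[ 0.972  0.234 -0.   ]
 [ 0.234 -0.972  0.001]
 [ 0.    -0.001 -1.   ]]
contact_force [-0.166 -0.255  0.57 ]
moment [-0.002  0.022  0.04 ]
gripper_width 0.085
[0.534 0.053 0.91 ] 53.71831213071656 [-0.01771259  0.          0.          0.          0.        ]
[1.434 0.375 0.772] 45.953343427676316 [-0.02123325  0.          0.          0.          0.        ]
[ 0.213 -0.542  0.373] 66.04104159599201 [0.00053931 0.         0.         0.         0.        ]
```

View pics/top.png

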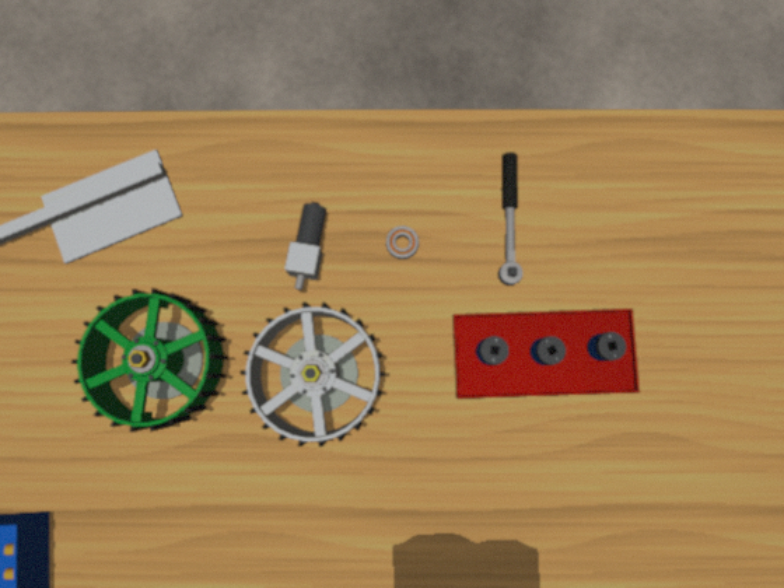

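View pics/a.png

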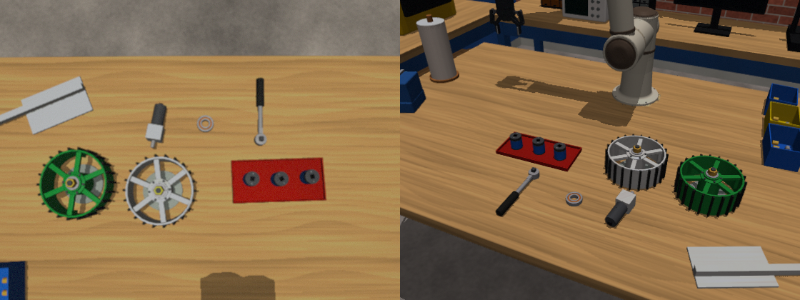

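The top view shows the aluminium wheel's nut at about (311,373) on the 784-wide picture. The three sockets are at (493,350), (551,350) and (611,346), in the red tray at about (545,353). The green wheel on the left is a decoy. I'll measure these next.

Run:
```python
from h import *
import pickle
t,s,w=pickle.load(open("s0.pkl","rb"))
im=t["image"];hsv=cv2.cvtColor(im,cv2.COLOR_RGB2HSV)
red=(((hsv[...,0]<8)|(hsv[...,0]>172))&(hsv[...,1]>150)&(hsv[...,2]>60)).astype(np.uint8)
red=cv2.morphologyEx(red,cv2.MORPH_OPEN,np.ones((3,3)))
c=max(cv2.findContours(red,0,1)[0],key=cv2.contourArea);bx=cv2.boxPoints(cv2.minAreaRect(c))
P=ray(t,bx,0.014);print("tray",P.round(4),P.mean(0).round(4))
# sockets: rough grey dark tops
fill=cv2.drawContours(np.zeros_like(red),[c],-1,1,-1)
sk=((hsv[...,1]<90)&(fill>0)).astype(np.uint8);sk=cv2.morphologyEx(sk,cv2.MORPH_CLOSE,np.ones((5,5)))
for q in cv2.findContours(sk,0,1)[0]:
    if cv2.contourArea(q)>80:
        (u,v),r=cv2.minEnclosingCircle(q);print("sock",u,v,r,ray(t,[[u,v]],.054).round(4))
y0,x0=int(373/1.4),int(311/1.4)
cr=hsv[y0-12:y0+13,x0-12:x0+13]
m=((cr[...,0]>15)&(cr[...,0]<40)&(cr[...,1]>90)).astype(np.uint8)
q=max(cv2.findContours(m,0,1)[0],key=cv2.contourArea);M=cv2.moments(cv2.convexHull(q))
u,v=M["m10"]/M["m00"]+x0-12,M["m01"]/M["m00"]+y0-12
print("nut",u,v,ray(t,[[u,v]],.1025).round(4))
save("c",np.hstack([cv2.resize(im[y0-25:y0+25,x0-25:x0+25],(400,400),interpolation=cv2.INTER_CUBIC),cv2.resize(im[225:275,370:420],(400,400),interpolation=cv2.INTER_CUBIC)]))
```

```text
tray [[ 0.6206 -0.0489  0.014 ]
 [ 0.6292 -0.3315  0.014 ]
 [ 0.5026 -0.3287  0.014 ]
 [ 0.4946 -0.051   0.014 ]] [ 0.5618 -0.19    0.014 ]
sock 391.0208435058594 250.0 12.020922660827637 [[ 0.5642 -0.182   0.054 ]]
sock 351.6190490722656 250.0 10.805846214294434 [[ 0.5645 -0.1008  0.054 ]]
sock 435.96820068359375 246.55201721191406 10.547797203063965 [[ 0.571  -0.2752  0.054 ]]
nut 221.82800608828006 266.3409436834094 [[0.532  0.1594 0.1025]]
```

```bash
python3 -m creep '[{"xyz":[0.5,-0.2,0],"twist":[0,0,-1],"grip":85},{"xyz":[1.4,-0.5,-0.1],"twist":[0,0,-2.4],"grip":85},{"xyz":[2.3,-0.85,-0.1],"twist":[0,0,-3.8],"grip":85},{"xyz":[3.2,-1.2,-0.2],"twist":[0,0,-5.2],"grip":85},{"xyz":[4.1,-1.5,-0.2],"twist":[0,0,-6.6],"grip":85},{"xyz":[5.0,-1.85,-0.3],"twist":[0,0,-8],"grip":85},{"xyz":[5.9,-2.2,-0.3],"twist":[0,0,-9.4],"grip":85},{"xyz":[6.8,-2.5,-0.3],"twist":[0,0,-10.8],"grip":85}]'
python3 - <<'E'
from h import *
o=observe();R=o["tool_rot"];p=o["position"];print(np.array(p).round(4),np.array(R).round(3).tolist())
print((np.array(R).T@(np.array([.565,-.27,.25])-p)/.04).round(2),90-np.degrees(np.arctan2(R[1][0],R[0][0])))
E
```

```text
time: 0.82
position: [0.3767, -0.3968, 0.2434]
tool_rot: [[0.377, 0.926, 0.0], [0.926, -0.377, -0.0], [-0.0, 0.0, -1.0]]
contact_force: [0.4, -0.6, -0.0]
gripper_width: 0.0851
[ 0.3767 -0.3968  0.2434] [[0.377, 0.926, 0.0], [0.926, -0.377, -0.0], [-0.0, 0.0, -1.0]]
[ 4.71  3.16 -0.16] 22.145701561951412
```

```bash
python3 -m creep '[{"xyz":[0.7,0.5,0],"twist":[0,0,-1],"grip":85},{"xyz":[1.4,1.0,0],"twist":[0,0,-2.0],"grip":85},{"xyz":[2.2,1.5,-0.1],"twist":[0,0,-3.2],"grip":85},{"xyz":[3.0,2.0,-0.1],"twist":[0,0,-4.2],"grip":85},{"xyz":[3.8,2.5,-0.1],"twist":[0,0,-4.2],"grip":85},{"xyz":[4.4,3.0,-0.1],"twist":[0,0,-4.2],"grip":85},{"xyz":[4.6,3.1,-0.1],"twist":[0,0,-4.2],"grip":85},{"xyz":[4.6,3.1,-0.1],"twist":[0,0,-4.2],"grip":85}]'
python3 - <<'E'
from h import *
import pickle
w=snapshot("wrist");pickle.dump(w,open("w1.pkl","wb"));save("w1",w["image"])
print((-np.array(w["R"]).T@w["t"]).round(4),np.array(w["R"]).round(3).tolist())
print(proj(w,[[.5645,-.1008,.054],[.5642,-.182,.054],[.571,-.275,.054]]).round(1))
E
```

```text
time: 1.48
position: [0.5616, -0.2739, 0.2466]
tool_rot: [[0.023, 1.0, -0.001], [1.0, -0.023, 0.001], [0.001, -0.001, -1.0]]
contact_force: [-0.1, -0.1, -1.0]
gripper_width: 0.0846
[ 0.563  -0.1946  0.3888] [[1.0, -0.022, -0.001], [-0.021, -0.948, 0.316], [-0.008, -0.316, -0.949]]
[[283.7  -8.1]
 [285.2  89.2]
 [293.5 182.6]]
```

View pics/w1.png

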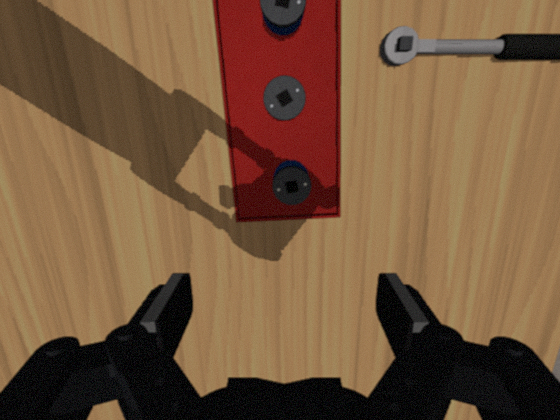

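```bash
cat >> h.py <<'E'
def dots(w,cs,z=.054):
    g=cv2.cvtColor(w["image"],cv2.COLOR_RGB2GRAY).astype(float);R=[]
    for X in cs:
        u,v=proj(w,[X])[0];r=np.linalg.norm(proj(w,[[X[0]+.021,X[1],X[2]]])[0]-[u,v])
        yy,xx=np.mgrid[:g.shape[0],:g.shape[1]];d=np.hypot(xx-u,yy-v)
        m=((g-cv2.medianBlur(w["image"],7).mean(2)>22)&(d<1.1*r)&(cv2.cvtColor(w["image"],cv2.COLOR_RGB2HSV)[...,1]<100)).astype(np.uint8)
        n,_,st,ce=cv2.connectedComponentsWithStats(m)
        P=[(st[i,4],ce[i].round(1).tolist(),ray(w,[ce[i]],z)[0].round(4).tolist()) for i in range(1,n)]
        P=sorted(P,reverse=True)[:4];R.append(P)
        print("proj",u.round(1),v.round(1),r.round(1));[print("  ",p) for p in P]
        if len(P)>1:
            a,b=np.array(P[0][2]),np.array(P[1][2]);print("  mid",(a+b)/2,"len",np.linalg.norm(a-b),"ang",np.degrees(np.arctan2(*(a-b)[[1,0]]))%180)
E
python3 - <<'E'
from h import *
import pickle
w=pickle.load(open("w1.pkl","rb"))
dots(w,[[.5645,-.1008,.054],[.5642,-.182,.054],[.571,-.275,.054]])
E
```

```text
proj 283.7 -8.1 23.6
   (np.int32(13), [298.4, 1.6], [0.5776, -0.1086, 0.054])
proj 285.2 89.2 21.7
   (np.int32(14), [271.3, 105.5], [0.5502, -0.1967, 0.054])
   (np.int32(12), [297.0, 89.5], [0.5756, -0.1825, 0.054])
  mid [ 0.5629 -0.1896  0.054 ] len 0.029099828178186887 ang 29.20759647114278
proj 293.5 182.6 19.8
   (np.int32(11), [278.2, 189.1], [0.5546, -0.2818, 0.054])
   (np.int32(10), [304.8, 184.0], [0.583, -0.2768, 0.054])
  mid [ 0.5688 -0.2793  0.054 ] len 0.02883678206735278 ang 9.984960204643329
```

```bash
python3 -m creep '[{"xyz":[-0.05,0.1,0.7],"twist":[0,0,-0.2],"grip":85},{"xyz":[-0.13,0.18,1.6],"twist":[0,0,-0.26],"grip":85},{"xyz":[-0.13,0.18,2.6],"twist":[0,0,-0.26],"grip":85},{"xyz":[-0.13,0.18,3.5],"twist":[0,0,-0.26],"grip":85},{"xyz":[-0.13,0.18,4.4],"twist":[0,0,-0.26],"grip":85},{"xyz":[-0.13,0.18,5.1],"twist":[0,0,-0.26],"grip":85},{"xyz":[-0.13,0.18,5.5],"twist":[0,0,-0.26],"grip":85},{"xyz":[-0.13,0.18,5.66],"twist":[0,0,-0.26],"grip":85}]' 60
python3 -m creep '[{"xyz":[0,0,0],"twist":[0,0,0],"grip":60},{"xyz":[0,0,0],"twist":[0,0,0],"grip":50},{"xyz":[0,0,0],"twist":[0,0,0],"grip":40},{"xyz":[0,0,0],"twist":[0,0,0],"grip":30},{"xyz":[0,0,0],"twist":[0,0,0],"grip":30},{"xyz":[0,0,0],"twist":[0,0,0],"grip":30},{"xyz":[0,0,0],"twist":[0,0,0],"grip":30},{"xyz":[0,0,0],"twist":[0,0,0],"grip":30}]' 60
```

```text
time: 2.2
position: [0.5636, -0.2809, 0.0171]
tool_rot: [[0.006, 1.0, -0.006], [1.0, -0.006, 0.004], [0.004, -0.006, -1.0]]
contact_force: [-0.2, 0.4, -0.0]
gripper_width: 0.085
time: 2.87
position: [0.5688, -0.2825, 0.0235]
tool_rot: [[0.003, 1.0, 0.003], [1.0, -0.003, -0.003], [-0.003, 0.003, -1.0]]
contact_force: [-1.1, -1.1, 6.8]
gripper_width: 0.0405
```

```bash
python3 -m creep '[{"xyz":[0,0,-0.4],"twist":[0,0,0],"grip":30},{"xyz":[0,0,-1.2],"twist":[0,0,0],"grip":30},{"xyz":[0,0,-2.2],"twist":[0,0,0],"grip":30},{"xyz":[0,0,-3.2],"twist":[0,0,0],"grip":30},{"xyz":[0.7,0,-3.9],"twist":[0,0,0],"grip":30},{"xyz":[1.4,0,-4.6],"twist":[0,0,0],"grip":30},{"xyz":[2.1,0,-5.2],"twist":[0,0,0],"grip":30},{"xyz":[3.0,0,-5.6],"twist":[0,0,0],"grip":30}]'
python3 -m creep '[{"xyz":[1.0,-0.1,0],"twist":[0,0,0],"grip":30},{"xyz":[2.0,-0.3,0],"twist":[0,0,0],"grip":30},{"xyz":[3.0,-0.5,0],"twist":[0,0,0],"grip":30},{"xyz":[4.0,-0.7,0],"twist":[0,0,0],"grip":30},{"xyz":[5.0,-0.9,0],"twist":[0,0,0],"grip":30},{"xyz":[5.6,-0.93,0],"twist":[0,0,0],"grip":30},{"xyz":[5.8,-0.93,0],"twist":[0,0,0],"grip":30},{"xyz":[5.8,-0.93,0],"twist":[0,0,0],"grip":30}]'
python3 - <<'E'
from h import *
import pickle
w=snapshot("wrist");pickle.dump(w,open("w2.pkl","wb"));
o=observe();print(np.array(o["position"]).round(4),np.array(o["contact_force"]).round(2),np.array(o["moment"]).round(3))
u,v=proj(w,[[.532,.1594,.1025]])[0];print(u,v)
x,y=int(u),int(v);x0,y0=max(x-45,0),max(y-45,0)
c=w["image"][y0:y0+90,x0:x0+90];print(x0,y0,c.shape)
im=cv2.resize(w["image"],(400,300))
save("w2",np.hstack([np.vstack([im,np.zeros((100,400,3),np.uint8)]),cv2.resize(c,(400,400),interpolation=cv2.INTER_CUBIC)]))
E
```

```text
time: 3.53
position: [0.5684, -0.1613, 0.2484]
tool_rot: [[0.005, 1.0, 0.004], [1.0, -0.005, -0.003], [-0.003, 0.004, -1.0]]
contact_force: [0.3, 0.4, -1.1]
gripper_width: 0.0405
time: 4.2
position: [0.5309, 0.0728, 0.245]
tool_rot: [[-0.0, 1.0, 0.0], [1.0, 0.0, 0.0], [0.0, 0.0, -1.0]]
contact_force: [0.2, -0.6, -3.0]
gripper_width: 0.0405
[0.5313 0.0712 0.2449] [-0.61 -0.76 -1.98] [-0.036 -0.021  0.014]
285.89361383878736 93.53760336841019
240 48 (90, 90, 3)
```

View pics/w2.png

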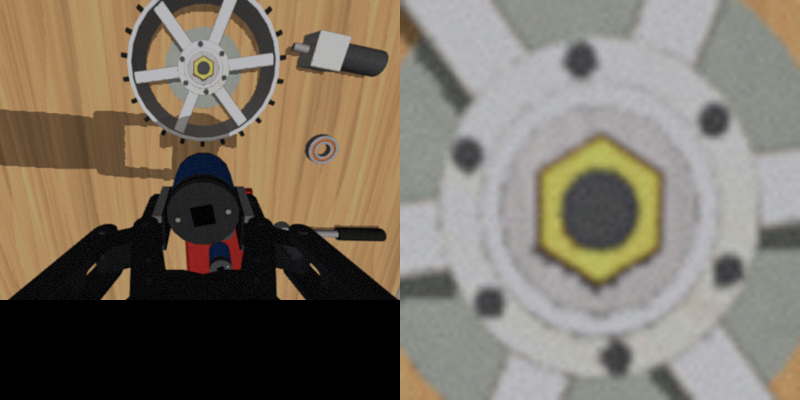

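The nut shows clearly at (285,95) of the wrist image, with its flats nearly facing ±x. The held socket's dots are at about (249,308) and (319,297). I'll measure both.

```bash
cat >> h.py <<'E'
def nutpose(w,X=(.532,.1594,.1025)):
    hsv=cv2.cvtColor(w["image"],cv2.COLOR_RGB2HSV);u,v=proj(w,[X])[0]
    m=((hsv[...,0]>22)&(hsv[...,0]<38)&(hsv[...,1]>110)&(hsv[...,2]>60)).astype(np.uint8)
    yy,xx=np.mgrid[:420,:560];m[np.hypot(xx-u,yy-v)>25]=0
    q=np.vstack(cv2.findContours(m,0,1)[0]);h=cv2.convexHull(q).reshape(-1,2).astype(float)
    P=ray(w,h,X[2])[:,:2].astype(np.float32);
    f=np.array(P).reshape(-1,1,2);M=cv2.moments(f);c=np.array([M["m10"],M["m01"]])/M["m00"]
    P=P-P.mean(0);
    best=min(np.arange(-30,30,.5),key=lambda a:max(abs(P@[np.cos(np.radians(a+k)),np.sin(np.radians(a+k))]).sum()*0+np.ptp(P@[np.cos(np.radians(a+k)),np.sin(np.radians(a+k))]) for k in(0,60,120)))
    print("nut c",c.round(4),"ang",best,"af",[np.ptp(P@[np.cos(np.radians(best+k)),np.sin(np.radians(best+k))]).round(4) for k in(0,60,120)])
E
python3 - <<'E'
from h import *
import pickle
w=pickle.load(open("w2.pkl","rb"));nutpose(w)
dots(w,[[.532,.076,.2755]],.2755)
E
```

```text
nut c [0.5308 0.1582] ang 0.0 af [np.float64(0.0224), np.float64(0.0224), np.float64(0.0224)]
proj 287.8 302.5 52.2
   (np.int32(42), [248.7, 307.7], [0.5162, 0.0735, 0.2755])
   (np.int32(40), [319.4, 296.1], [0.5446, 0.079, 0.2755])
   (np.int32(6), [343.0, 310.2], [0.5544, 0.0724, 0.2755])
   (np.int32(2), [343.5, 303.0], [0.5544, 0.0758, 0.2755])
  mid [0.5304  0.07625 0.2755 ] len 0.028927668416241205 ang 10.960335446035089
```

```bash
python3 -m creep '[{"xyz":[0.5,0,0],"twist":[0,0,0.6],"grip":30},{"xyz":[1.2,0,-0.0],"twist":[0,0,1.5],"grip":30},{"xyz":[1.8,0,0.4],"twist":[0,0,2.2],"grip":30},{"xyz":[2.05,0,1.0],"twist":[0,0,2.2],"grip":30},{"xyz":[2.05,0,1.8],"twist":[0,0,2.2],"grip":30},{"xyz":[2.05,0,2.4],"twist":[0,0,2.2],"grip":30},{"xyz":[2.05,0,2.6],"twist":[0,0,2.2],"grip":30},{"xyz":[2.05,0,2.6],"twist":[0,0,2.2],"grip":30}]'
python3 - <<'E'
from h import *
import pickle
w=snapshot("wrist");pickle.dump(w,open("w3.pkl","wb"))
o=observe();p=np.array(o["position"]);print(p.round(4),np.array(o["contact_force"]).round(2),np.array(o["moment"]).round(3))
z=p[2]+.0305;dots(w,[[.5308,.158,z]],z)
E
```

```text
time: 4.92
position: [0.5302, 0.1514, 0.1382]
tool_rot: [[0.196, 0.981, -0.006], [0.981, -0.196, -0.001], [-0.002, -0.005, -1.0]]
contact_force: [0.0, 0.0, -2.1]
gripper_width: 0.0406
[0.5317 0.1517 0.1406] [ 0.11 -0.18 -1.51] [-0.026 -0.014  0.054]
proj 281.8 298.5 53.8
   (np.int32(43), [319.5, 296.1], [0.5455, 0.1563, 0.1711])
   (np.int32(43), [248.6, 307.8], [0.517, 0.1563, 0.1711])
   (np.int32(34), [238.9, 328.7], [0.5108, 0.1474, 0.1711])
   (np.int32(7), [225.0, 310.3], [0.5075, 0.157, 0.1711])
  mid [0.53125 0.1563  0.1711 ] len 0.02849999999999997 ang 0.0
```

```bash
python3 -m creep '[{"xyz":[0.05,-0.02,0.1],"twist":[0,0,0],"grip":30},{"xyz":[0.05,-0.02,0.2],"twist":[0,0,0],"grip":30},{"xyz":[0.05,-0.02,0.3],"twist":[0,0,0],"grip":30},{"xyz":[0.05,-0.02,0.4],"twist":[0,0,0],"grip":30},{"xyz":[0.05,-0.02,0.5],"twist":[0,0,0],"grip":30},{"xyz":[0.05,-0.02,0.55],"twist":[0,0,0],"grip":30},{"xyz":[0.05,-0.02,0.6],"twist":[0,0,0],"grip":30},{"xyz":[0.05,-0.02,0.6],"twist":[0,0,0],"grip":30}]'
```

```text
time: 5.63
position: [0.531, 0.1551, 0.1164]
tool_rot: [[0.194, 0.981, -0.001], [0.981, -0.194, -0.0], [-0.0, -0.001, -1.0]]
contact_force: [-0.8, 0.6, -2.1]
gripper_width: 0.0404
```

```bash
python3 -m creep '[{"xyz":[0,0,0.05],"twist":[0,0,0],"grip":30},{"xyz":[0,0,0.1],"twist":[0,0,0],"grip":30},{"xyz":[0,0,0.15],"twist":[0,0,0],"grip":30},{"xyz":[0,0,0.2],"twist":[0,0,0],"grip":30},{"xyz":[0,0,0.23],"twist":[0,0,0],"grip":30},{"xyz":[0,0,0.25],"twist":[0,0,0],"grip":30},{"xyz":[0,0,0.27],"twist":[0,0,0],"grip":30},{"xyz":[0,0,0.27],"twist":[0,0,0],"grip":30}]'
python3 -c "
from h import *
o=observe();print(np.array(o['position']).round(4),np.array(o['contact_force']).round(2),np.array(o['moment']).round(3))"
```

```text
time: 6.3
position: [0.5312, 0.1552, 0.107]
tool_rot: [[0.194, 0.981, -0.0], [0.981, -0.194, 0.0], [-0.0, -0.0, -1.0]]
contact_force: [-3.9, -1.0, 4.3]
gripper_width: 0.0406
[0.5312 0.1552 0.107 ] [-3.94 -1.    4.3 ] [-0.037  0.746  0.007]
```

```bash
python3 -m creep '[{"xyz":[0,-0.005,0],"twist":[0,0,0.6],"grip":30},{"xyz":[0,-0.01,0],"twist":[0,0,1.2],"grip":30},{"xyz":[0,-0.014,0],"twist":[0,0,1.8],"grip":30},{"xyz":[0,-0.02,0],"twist":[0,0,2.4],"grip":30},{"xyz":[0,-0.025,0],"twist":[0,0,3.0],"grip":30},{"xyz":[0.01,-0.03,0],"twist":[0,0,3.6],"grip":30},{"xyz":[0.01,-0.034,0],"twist":[0,0,4.2],"grip":30},{"xyz":[0.01,-0.038,0],"twist":[0,0,4.8],"grip":30}]'
python3 -c "
from h import *
o=observe();print(np.array(o['position']).round(4),np.array(o['contact_force']).round(2),np.array(o['moment']).round(3))
w=snapshot('wrist');z=o['position'][2]+.0305;dots(w,[[.5308,.158,z]],z)"
```

```text
time: 6.97
position: [0.5298, 0.1557, 0.107]
tool_rot: [[0.578, 0.816, -0.001], [0.816, -0.578, -0.0], [-0.001, -0.0, -1.0]]
contact_force: [-4.0, -0.6, 5.5]
gripper_width: 0.0406
[0.5298 0.1557 0.107 ] [-3.97 -0.59  5.48] [-0.114  0.872  0.137]
proj 280.5 304.2 51.1
   (np.int32(43), [248.5, 307.8], [0.5192, 0.1641, 0.1375])
   (np.int32(41), [319.3, 296.2], [0.5456, 0.1521, 0.1375])
   (np.int32(5), [225.4, 310.2], [0.5109, 0.1686, 0.1375])
   (np.int32(4), [239.5, 321.5], [0.5122, 0.161, 0.1375])
  mid [0.5324 0.1581 0.1375] len 0.028999310336626945 ang 155.5560452195835
```

```bash
python3 -m creep '[{"xyz":[0,-0.005,0],"twist":[0,0,0.6],"grip":30},{"xyz":[0,-0.01,0],"twist":[0,0,1.2],"grip":30},{"xyz":[0,-0.014,0],"twist":[0,0,1.8],"grip":30},{"xyz":[0,-0.02,0],"twist":[0,0,2.4],"grip":30},{"xyz":[0,-0.025,0],"twist":[0,0,3.0],"grip":30},{"xyz":[0.01,-0.03,0],"twist":[0,0,3.6],"grip":30},{"xyz":[0.01,-0.034,0],"twist":[0,0,4.2],"grip":30},{"xyz":[0.01,-0.038,0],"twist":[0,0,4.8],"grip":30}]'
python3 -c "
from h import *
o=observe();print(np.array(o['position']).round(4),np.array(o['contact_force']).round(2),np.array(o['moment']).round(3))
w=snapshot('wrist');z=o['position'][2]+.0305;dots(w,[[.5308,.158,z]],z)"
```

```text
time: 7.68
position: [0.5289, 0.1573, 0.107]
tool_rot: [[0.86, 0.51, 0.0], [0.51, -0.86, 0.0], [0.0, -0.0, -1.0]]
contact_force: [-2.6, 0.7, 4.2]
gripper_width: 0.0404
[0.5289 0.1573 0.107 ] [-2.57  0.74  4.24] [0.142 0.558 0.042]
proj 280.6 306.3 48.5
   (np.int32(42), [319.4, 296.0], [0.5429, 0.1471, 0.1375])
   (np.int32(41), [248.7, 307.7], [0.5236, 0.1688, 0.1375])
   (np.int32(21), [239.3, 321.9], [0.5156, 0.1688, 0.1375])
   (np.int32(10), [248.7, 330.3], [0.5139, 0.1635, 0.1375])
  mid [0.53325 0.15795 0.1375 ] len 0.029041005492234657 ang 131.64992360249866
```

```bash
python3 -m creep '[{"xyz":[0,0,-0.4],"twist":[0,0,0],"grip":30},{"xyz":[0,0,-1.2],"twist":[0,0,-1.2],"grip":30},{"xyz":[-0.1,0.2,-2.1],"twist":[0,0,-2.6],"grip":30},{"xyz":[-0.3,0.6,-2.8],"twist":[0,0,-4],"grip":30},{"xyz":[-0.6,1.1,-3.3],"twist":[0,0,-5.4],"grip":30},{"xyz":[-0.9,1.6,-3.45],"twist":[0,0,-6.8],"grip":30},{"xyz":[-1.02,1.9,-3.45],"twist":[0,0,-8.2],"grip":30},{"xyz":[-1.02,1.9,-3.45],"twist":[0,0,-9.6],"grip":30}]'
python3 -c "
from h import *
o=observe();p=np.array(o['position']);print(p.round(4),np.array(o['contact_force']).round(2),np.array(o['moment']).round(3))
w=snapshot('wrist');nutpose(w)
R=np.array(observe()['tool_rot']);print('yaw',np.degrees(np.arctan2(R[1,0],R[0,0])))
z=p[2]+.0305;C=p+R@[.004,0,0];C[2]=z;dots(w,[C],z)
print(R.T@(np.array([.5690,-.2825,.2])-p)/.04)"
```

```text
time: 8.4
position: [0.5337, 0.0682, 0.2449]
tool_rot: [[0.19, 0.982, 0.003], [0.982, -0.19, -0.002], [-0.001, 0.003, -1.0]]
contact_force: [0.1, -0.3, -3.1]
gripper_width: 0.0407
[0.5337 0.0682 0.2449] [ 0.08 -0.3  -3.11] [-0.037  0.017 -0.011]
nut c [0.5293 0.1588] ang 1.0 af [np.float64(0.0205), np.float64(0.0223), np.float64(0.0218)]
yaw 79.40990889843626
proj 284.3 300.7 52.6
   (np.int32(41), [248.6, 307.8], [0.5196, 0.0716, 0.2754])
   (np.int32(35), [319.3, 296.1], [0.5486, 0.0715, 0.2754])
   (np.int32(2), [240.5, 319.5], [0.5151, 0.0667, 0.2754])
   (np.int32(1), [328.0, 322.0], [0.5502, 0.0587, 0.2754])
  mid [0.5341  0.07155 0.2754 ] len 0.029000172413280605 ang 179.8024291295833
[-8.4548304   2.47750648  1.12781955]
```

```bash
python3 -m creep '[{"xyz":[-0.7,0.2,0],"twist":[0,0,-1],"grip":30},{"xyz":[-1.7,0.5,0],"twist":[0,0,-2.1],"grip":30},{"xyz":[-2.7,0.8,0],"twist":[0,0,-2.1],"grip":30},{"xyz":[-3.7,1.1,0],"twist":[0,0,-2.1],"grip":30},{"xyz":[-4.7,1.38,0],"twist":[0,0,-2.1],"grip":30},{"xyz":[-5.7,1.67,0],"twist":[0,0,-2.1],"grip":30},{"xyz":[-6.7,1.97,0],"twist":[0,0,-2.1],"grip":30},{"xyz":[-7.7,2.26,0],"twist":[0,0,-2.1],"grip":30}]'
python3 -c "
from h import *
w=snapshot('wrist');o=observe();p=np.array(o['position']);R=np.array(o['tool_rot'])
print(p.round(4),R.T@(np.array([.5690,-.2830,.0235])-p)/.04)"
```

```text
time: 9.12
position: [0.5616, -0.2504, 0.2436]
tool_rot: [[0.014, 1.0, 0.0], [1.0, -0.014, 0.0], [0.0, 0.0, -1.0]]
contact_force: [0.9, 1.4, -2.5]
gripper_width: 0.0406
[ 0.5611 -0.2586  0.2433] [-0.57267243  0.2066219   5.49834811]
```

```bash
python3 -m creep '[{"xyz":[-0.5,0.2,0.2],"twist":[0,0,0],"grip":30},{"xyz":[-0.6,0.2,1.0],"twist":[0,0,0],"grip":30},{"xyz":[-0.6,0.2,2.0],"twist":[0,0,0],"grip":30},{"xyz":[-0.6,0.2,3.0],"twist":[0,0,0],"grip":30},{"xyz":[-0.6,0.2,4.0],"twist":[0,0,0],"grip":30},{"xyz":[-0.6,0.2,4.7],"twist":[0,0,0],"grip":30},{"xyz":[-0.6,0.2,5.0],"twist":[0,0,0],"grip":30},{"xyz":[-0.6,0.2,5.1],"twist":[0,0,0],"grip":30}]'
python3 -c "
from h import *
w=snapshot('wrist');o=observe();p=np.array(o['position']);R=np.array(o['tool_rot'])
print(p.round(4),R.T@(np.array([.5690,-.2830,.0235])-p)/.04)"
```

```text
time: 9.83
position: [0.5676, -0.2709, 0.0367]
tool_rot: [[0.013, 1.0, -0.005], [1.0, -0.013, 0.004], [0.003, -0.005, -1.0]]
contact_force: [-0.8, 0.0, -3.3]
gripper_width: 0.0406
[ 0.5687 -0.2718  0.0384] [-0.28027911  0.01169857  0.37320461]
```

```bash
python3 -m creep '[{"xyz":[-0.15,0,0.1],"twist":[0,0,0],"grip":30},{"xyz":[-0.28,0,0.2],"twist":[0,0,0],"grip":30},{"xyz":[-0.28,0,0.3],"twist":[0,0,0],"grip":30},{"xyz":[-0.28,0,0.36],"twist":[0,0,0],"grip":30},{"xyz":[-0.28,0,0.38],"twist":[0,0,0],"grip":30},{"xyz":[-0.28,0,0.38],"twist":[0,0,0],"grip":30},{"xyz":[-0.28,0,0.38],"twist":[0,0,0],"grip":45},{"xyz":[-0.28,0,0.38],"twist":[0,0,0],"grip":55}]'
python3 -m creep '[{"xyz":[0,0,0],"twist":[0,0,0],"grip":70},{"xyz":[0,0,0],"twist":[0,0,0],"grip":85},{"xyz":[0,0,0],"twist":[0,0,0],"grip":85},{"xyz":[0,0,0],"twist":[0,0,0],"grip":85},{"xyz":[0,0,-0.5],"twist":[0,0,0],"grip":85},{"xyz":[0,0,-1.4],"twist":[0,0,0],"grip":85},{"xyz":[0,0,-2.4],"twist":[0,0,0],"grip":85},{"xyz":[0,0,-3.4],"twist":[0,0,0],"grip":85}]'
python3 -c "
from h import *
w=snapshot('wrist');o=observe();p=np.array(o['position']);R=np.array(o['tool_rot'])
print(p.round(4));dots(w,[[.563,-.19,.054]])
save('w4',w['image'])
print(R.T@(np.array([.563,-.1926,.12])-p)/.04)"
```

```text
time: 10.55
position: [0.5698, -0.2842, 0.0257]
tool_rot: [[0.012, 1.0, 0.001], [1.0, -0.012, -0.001], [-0.001, 0.001, -1.0]]
contact_force: [0.2, 0.1, 0.0]
gripper_width: 0.0545
time: 11.22
position: [0.5686, -0.2835, 0.1618]
tool_rot: [[0.012, 1.0, -0.001], [1.0, -0.012, 0.001], [0.001, -0.001, -1.0]]
contact_force: [0.2, -0.4, -0.7]
gripper_width: 0.0847
[ 0.5731 -0.2867  0.1727]
proj 275.6 82.4 29.2
   (np.int32(25), [294.0, 70.2], [0.5762, -0.1821, 0.054])
   (np.int32(21), [258.0, 92.0], [0.5501, -0.1963, 0.054])
  mid [ 0.56315 -0.1892   0.054  ] len 0.029712791858053332 ang 28.548900968713706
[ 2.35978086 -0.2957802   1.29452603]
```

View pics/w4.png

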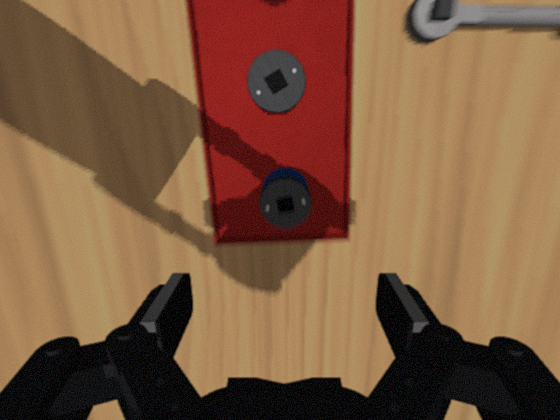

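```bash
python3 -m creep '[{"xyz":[0.4,0,0],"twist":[0,0,0],"grip":85},{"xyz":[1.2,-0.1,0],"twist":[0,0,0],"grip":85},{"xyz":[2.0,-0.15,0.2],"twist":[0,0,0],"grip":85},{"xyz":[2.36,-0.15,0.6],"twist":[0,0,0],"grip":85},{"xyz":[2.36,-0.15,1.0],"twist":[0,0,0],"grip":85},{"xyz":[2.36,-0.15,1.2],"twist":[0,0,0],"grip":85},{"xyz":[2.36,-0.15,1.2],"twist":[0,0,0],"grip":85},{"xyz":[2.36,-0.15,1.2],"twist":[0,0,0],"grip":85}]'
python3 -c "
from h import *
o=observe();p=np.array(o['position']);R=np.array(o['tool_rot']);print(p.round(4),R.T@(np.array([.5632,-.189,.021])-p)/.04)"
```

```text
time: 11.93
position: [0.5638, -0.1894, 0.1122]
tool_rot: [[0.012, 1.0, -0.001], [1.0, -0.012, 0.001], [0.001, -0.001, -1.0]]
contact_force: [-0.1, -0.3, 0.6]
gripper_width: 0.0848
[ 0.5638 -0.1894  0.1122] [ 0.00706621 -0.0126573   2.27900079]
```

```bash
python3 -m creep '[{"xyz":[0,0,0.5],"twist":[0,0,0],"grip":85},{"xyz":[0,0,1.2],"twist":[0,0,0],"grip":85},{"xyz":[0,0,1.8],"twist":[0,0,0],"grip":85},{"xyz":[0,0,2.15],"twist":[0,0,0],"grip":85},{"xyz":[0,0,2.28],"twist":[0,0,0],"grip":85},{"xyz":[0,0,2.28],"twist":[0,0,0],"grip":60},{"xyz":[0,0,2.28],"twist":[0,0,0],"grip":45},{"xyz":[0,0,2.28],"twist":[0,0,0],"grip":30}]'
python3 -m creep '[{"xyz":[0,0,0],"twist":[0,0,0],"grip":30},{"xyz":[0,0,0],"twist":[0,0,0],"grip":30},{"xyz":[0,0,0],"twist":[0,0,0],"grip":30},{"xyz":[0,0,0],"twist":[0,0,0],"grip":30},{"xyz":[0,0,-0.3],"twist":[0,0,0],"grip":30},{"xyz":[0,0,-1.0],"twist":[0,0,0],"grip":30},{"xyz":[0,0,-2.0],"twist":[0,0,0],"grip":30},{"xyz":[0,0,-3.0],"twist":[0,0,0],"grip":30}]'
```

```text
time: 12.6
position: [0.5658, -0.1904, 0.0237]
tool_rot: [[0.012, 1.0, 0.003], [1.0, -0.012, -0.002], [-0.002, 0.003, -1.0]]
contact_force: [0.7, 0.5, 0.7]
gripper_width: 0.0513
time: 13.27
position: [0.5629, -0.1886, 0.1421]
tool_rot: [[0.012, 1.0, -0.003], [1.0, -0.012, 0.002], [0.002, -0.003, -1.0]]
contact_force: [0.6, -0.6, -1.7]
gripper_width: 0.0407
```

```bash
python3 -m creep '[{"xyz":[0.5,0,-0.2],"twist":[0,0,0.5],"grip":30},{"xyz":[1.3,-0.1,-0.4],"twist":[0,0,1.5],"grip":30},{"xyz":[2.3,-0.2,-0.4],"twist":[0,0,2.7],"grip":30},{"xyz":[3.3,-0.3,-0.4],"twist":[0,0,3.9],"grip":30},{"xyz":[4.3,-0.4,-0.4],"twist":[0,0,5.1],"grip":30},{"xyz":[5.3,-0.5,-0.4],"twist":[0,0,5.8],"grip":30},{"xyz":[6.3,-0.6,-0.4],"twist":[0,0,5.8],"grip":30},{"xyz":[7.3,-0.7,-0.4],"twist":[0,0,5.8],"grip":30}]'
python3 -c "
from h import *
w=snapshot('wrist');o=observe();p=np.array(o['position']);R=np.array(o['tool_rot']);print(p.round(4),R.T@(np.array([.531,.1545,.142])-p)/.04)"
```

```text
time: 13.93
position: [0.5389, 0.1048, 0.1582]
tool_rot: [[0.496, 0.869, 0.0], [0.869, -0.496, 0.0], [0.0, 0.0, -1.0]]
contact_force: [1.2, -0.5, -2.1]
gripper_width: 0.0407
[0.5375 0.1121 0.1581] [ 0.84096556 -0.66007455  0.40787488]
```

```bash
python3 -m creep '[{"xyz":[0.4,-0.3,0],"twist":[0,0,0],"grip":30},{"xyz":[0.7,-0.55,0.1],"twist":[0,0,0],"grip":30},{"xyz":[0.8,-0.63,0.2],"twist":[0,0,0],"grip":30},{"xyz":[0.8,-0.63,0.3],"twist":[0,0,0],"grip":30},{"xyz":[0.8,-0.63,0.3],"twist":[0,0,0],"grip":30},{"xyz":[0.8,-0.63,0.3],"twist":[0,0,0],"grip":30},{"xyz":[0.8,-0.63,0.3],"twist":[0,0,0],"grip":30},{"xyz":[0.8,-0.63,0.3],"twist":[0,0,0],"grip":30}]'
python3 -c "
from h import *
w=snapshot('wrist');o=observe();p=np.array(o['position']);R=np.array(o['tool_rot'])
print(p.round(4),np.array(o['contact_force']).round(2),np.array(o['moment']).round(3))
z=p[2]+.031;dots(w,[[*(p+R@[.002,0,0])[:2],z]],z)"
```

```text
time: 14.65
position: [0.5342, 0.1423, 0.146]
tool_rot: [[0.496, 0.868, 0.0], [0.868, -0.496, -0.0], [0.0, 0.0, -1.0]]
contact_force: [-1.2, -1.1, -3.1]
gripper_width: 0.0408
[0.5342 0.1424 0.146 ] [-0.17  0.19 -2.96] [ 0.017 -0.008  0.023]
proj 282.0 305.6 51.7
   (np.int32(41), [315.7, 292.0], [0.5498, 0.143, 0.177])
   (np.int32(41), [253.6, 321.9], [0.5211, 0.1431, 0.177])
   (np.int32(3), [238.7, 323.3], [0.5155, 0.1456, 0.177])
   (np.int32(2), [327.5, 323.5], [0.5471, 0.1274, 0.177])
  mid [0.53545 0.14305 0.177  ] len 0.02870017421549906 ang 179.8003639454756
```

```bash
python3 -m creep '[{"xyz":[0.15,-0.15,0],"twist":[0,0,0],"grip":30},{"xyz":[0.27,-0.29,0.1],"twist":[0,0,0],"grip":30},{"xyz":[0.27,-0.29,0.2],"twist":[0,0,0],"grip":30},{"xyz":[0.27,-0.29,0.35],"twist":[0,0,0],"grip":30},{"xyz":[0.27,-0.29,0.45],"twist":[0,0,0],"grip":30},{"xyz":[0.27,-0.29,0.55],"twist":[0,0,0],"grip":30},{"xyz":[0.27,-0.29,0.65],"twist":[0,0,0],"grip":30},{"xyz":[0.27,-0.29,0.65],"twist":[0,0,0],"grip":30}]'
python3 -c "
from h import *
w=snapshot('wrist');o=observe();p=np.array(o['position']);R=np.array(o['tool_rot'])
print(p.round(4),np.array(o['contact_force']).round(2),np.array(o['moment']).round(3))
z=p[2]+.031;dots(w,[[*(p+R@[.002,0,0])[:2],z]],z)"
```

```text
time: 15.37
position: [0.5295, 0.1584, 0.122]
tool_rot: [[0.495, 0.869, 0.0], [0.869, -0.495, 0.0], [0.0, 0.0, -1.0]]
contact_force: [-6.7, 0.1, 12.4]
gripper_width: 0.0401
[0.5296 0.1584 0.122 ] [-6.65  0.02 11.99] [ 0.006  1.241 -0.002]
proj 282.3 305.7 51.8
   (np.int32(45), [315.7, 292.0], [0.5452, 0.1592, 0.153])
   (np.int32(43), [301.5, 345.7], [0.5278, 0.1391, 0.153])
   (np.int32(41), [253.6, 322.0], [0.5164, 0.1592, 0.153])
   (np.int32(13), [274.3, 357.2], [0.5148, 0.1395, 0.153])
  mid [0.5365  0.14915 0.153  ] len 0.02658514622867437 ang 49.11818970398884
```

```bash
python3 -m creep '[{"xyz":[-0.012,-0.022,0.03],"twist":[0,0,0],"grip":30},{"xyz":[-0.025,-0.043,0.05],"twist":[0,0,0],"grip":30},{"xyz":[-0.047,-0.031,0.05],"twist":[0,0,0],"grip":30},{"xyz":[-0.034,-0.01,0.05],"twist":[0,0,0],"grip":30},{"xyz":[-0.022,0.012,0.05],"twist":[0,0,0],"grip":30},{"xyz":[-0.012,-0.022,0.05],"twist":[0,0,0.8],"grip":30},{"xyz":[-0.012,-0.022,0.05],"twist":[0,0,-0.8],"grip":30},{"xyz":[-0.012,-0.022,0.05],"twist":[0,0,0],"grip":30}]'
python3 -c "
from h import *
w=snapshot('wrist');o=observe();p=np.array(o['position']);R=np.array(o['tool_rot'])
print(p.round(4),np.array(o['contact_force']).round(2),np.array(o['moment']).round(3))
z=p[2]+.031;dots(w,[[*(p+R@[.002,0,0])[:2],z]],z)
save('w5',w['image'])"
```

```text
time: 16.08
position: [0.5314, 0.1585, 0.1219]
tool_rot: [[0.49, 0.872, 0.008], [0.872, -0.49, 0.0], [0.004, 0.006, -1.0]]
contact_force: [-1.3, -0.1, 14.8]
gripper_width: 0.0406
[0.5314 0.1585 0.1219] [-2.07  0.03 14.69] [0.045 0.381 0.013]
proj 282.9 305.4 51.8
   (np.int32(42), [316.0, 291.9], [0.5468, 0.1592, 0.1529])
   (np.int32(42), [253.6, 322.1], [0.518, 0.1592, 0.1529])
   (np.int32(32), [292.2, 347.9], [0.5256, 0.1401, 0.1529])
   (np.int32(15), [269.3, 358.9], [0.5142, 0.1398, 0.1529])
  mid [0.5324 0.1592 0.1529] len 0.028799999999999937 ang 0.0
```

Socket B is centred and aligned (dots level, angle 0) but stops about 15 mm short under a 15 N push, even after jogging. It's the too-small one, so it goes back.

```bash
python3 -m creep '[{"xyz":[0,0,-0.5],"twist":[0,0,0],"grip":30},{"xyz":[-0.3,0.2,-1.1],"twist":[0,0,-0.8],"grip":30},{"xyz":[-1.0,0.7,-1.2],"twist":[0,0,-2],"grip":30},{"xyz":[-1.8,1.25,-1.2],"twist":[0,0,-3.2],"grip":30},{"xyz":[-2.6,1.8,-1.2],"twist":[0,0,-4.4],"grip":30},{"xyz":[-3.4,2.35,-1.2],"twist":[0,0,-5.6],"grip":30},{"xyz":[-4.2,2.9,-1.2],"twist":[0,0,-5.85],"grip":30},{"xyz":[-5.0,3.45,-1.2],"twist":[0,0,-5.85],"grip":30}]'
python3 -c "
from h import *
w=snapshot('wrist');o=observe();p=np.array(o['position']);R=np.array(o['tool_rot']);print(p.round(4),R.T@(np.array([.5632,-.189,.06])-p)/.04)"
```

```text
time: 16.8
position: [0.5487, -0.0859, 0.1655]
tool_rot: [[0.007, 1.0, 0.0], [1.0, -0.007, -0.0], [-0.0, 0.0, -1.0]]
contact_force: [0.8, 0.6, -2.4]
gripper_width: 0.0403
[ 0.5495 -0.0933  0.1659] [-2.37041742  0.36860689  2.66214134]
```

```bash
python3 -m creep '[{"xyz":[-0.7,0.1,0],"twist":[0,0,0],"grip":30},{"xyz":[-1.5,0.25,0],"twist":[0,0,0],"grip":30},{"xyz":[-2.2,0.35,0.2],"twist":[0,0,0],"grip":30},{"xyz":[-2.25,0.35,0.9],"twist":[0,0,0],"grip":30},{"xyz":[-2.25,0.35,1.7],"twist":[0,0,0],"grip":30},{"xyz":[-2.25,0.35,2.4],"twist":[0,0,0],"grip":30},{"xyz":[-2.25,0.35,2.6],"twist":[0,0,0],"grip":30},{"xyz":[-2.25,0.35,2.6],"twist":[0,0,0],"grip":30}]'
python3 -c "
from h import *
o=observe();p=np.array(o['position']);R=np.array(o['tool_rot']);print(p.round(4),R.T@(np.array([.5632,-.189,.0235])-p)/.04)"
```

```text
time: 17.52
position: [0.5598, -0.1726, 0.0585]
tool_rot: [[0.008, 1.0, -0.006], [1.0, -0.008, 0.003], [0.003, -0.006, -1.0]]
contact_force: [-0.6, 0.6, -2.3]
gripper_width: 0.0402
[ 0.5598 -0.1726  0.0585] [-0.41220959  0.09259709  0.87244208]
```

```bash
python3 -m creep '[{"xyz":[-0.25,0.05,0.1],"twist":[0,0,0],"grip":30},{"xyz":[-0.41,0.08,0.3],"twist":[0,0,0],"grip":30},{"xyz":[-0.41,0.08,0.5],"twist":[0,0,0],"grip":30},{"xyz":[-0.41,0.08,0.7],"twist":[0,0,0],"grip":30},{"xyz":[-0.41,0.08,0.82],"twist":[0,0,0],"grip":30},{"xyz":[-0.41,0.08,0.88],"twist":[0,0,0],"grip":30},{"xyz":[-0.41,0.08,0.9],"twist":[0,0,0],"grip":30},{"xyz":[-0.41,0.08,0.9],"twist":[0,0,0],"grip":30}]'
python3 -c "
from h import *
o=observe();print(np.array(o['position']).round(4),np.array(o['contact_force']).round(2))"
```

```text
time: 18.18
position: [0.5652, -0.1901, 0.0255]
tool_rot: [[0.007, 1.0, -0.0], [1.0, -0.007, 0.0], [0.0, -0.0, -1.0]]
contact_force: [0.1, -0.6, -2.9]
gripper_width: 0.0403
[ 0.5652 -0.1901  0.0255] [ 0.13 -0.65 -2.94]
```

```bash
python3 -m creep '[{"xyz":[0,0,0.04],"twist":[0,0,0],"grip":30},{"xyz":[0,0,0.06],"twist":[0,0,0],"grip":30},{"xyz":[0,0,0.06],"twist":[0,0,0],"grip":30},{"xyz":[0,0,0.06],"twist":[0,0,0],"grip":45},{"xyz":[0,0,0.06],"twist":[0,0,0],"grip":60},{"xyz":[0,0,0.06],"twist":[0,0,0],"grip":75},{"xyz":[0,0,0.06],"twist":[0,0,0],"grip":85},{"xyz":[0,0,0.06],"twist":[0,0,0],"grip":85}]'
python3 -m creep '[{"xyz":[0,0,0],"twist":[0,0,0],"grip":85},{"xyz":[0,0,-0.4],"twist":[0,0,0],"grip":85},{"xyz":[0,0,-1.2],"twist":[0,0,0],"grip":85},{"xyz":[0,0,-2.0],"twist":[0,0,0],"grip":85},{"xyz":[0,0,-2.8],"twist":[0,0,0],"grip":85},{"xyz":[0,0,-3.2],"twist":[0,0,0],"grip":85},{"xyz":[0,0,-3.2],"twist":[0,0,0],"grip":85},{"xyz":[0,0,-3.2],"twist":[0,0,0],"grip":85}]'
python3 -c "
from h import *
w=snapshot('wrist');o=observe();p=np.array(o['position']);R=np.array(o['tool_rot'])
print(p.round(4));dots(w,[[.563,-.103,.054],[.563,-.19,.054]])
save('w6',w['image'])
print(R.T@(np.array([.563,-.103,.12])-p)/.04)"
```

```text
time: 18.85
position: [0.5655, -0.1904, 0.0235]
tool_rot: [[0.008, 1.0, 0.0], [1.0, -0.008, -0.0], [-0.0, 0.0, -1.0]]
contact_force: [-0.9, 0.7, 0.3]
gripper_width: 0.085
time: 19.52
position: [0.5659, -0.1907, 0.1523]
tool_rot: [[0.008, 1.0, 0.002], [1.0, -0.008, -0.001], [-0.001, 0.002, -1.0]]
contact_force: [-0.9, 0.1, -0.6]
gripper_width: 0.0848
[ 0.5649 -0.1901  0.1506]
proj 279.3 90.0 30.1
   (np.int32(24), [259.5, 89.5], [0.5492, -0.1025, 0.054])
   (np.int32(23), [300.1, 97.4], [0.5775, -0.108, 0.054])
  mid [ 0.56335 -0.10525  0.054  ] len 0.028829498781629895 ang 169.00187821373257
proj 280.6 208.6 26.8
   (np.int32(19), [298.6, 198.8], [0.577, -0.1821, 0.054])
   (np.int32(18), [266.2, 215.9], [0.5516, -0.196, 0.054])
   (np.int32(1), [279.0, 203.0], [0.5618, -0.1854, 0.054])
  mid [ 0.5643  -0.18905  0.054  ] len 0.028954619665953113 ang 28.68942292842137
[ 2.17643535 -0.06308085  0.76540495]
```

View pics/w6.png

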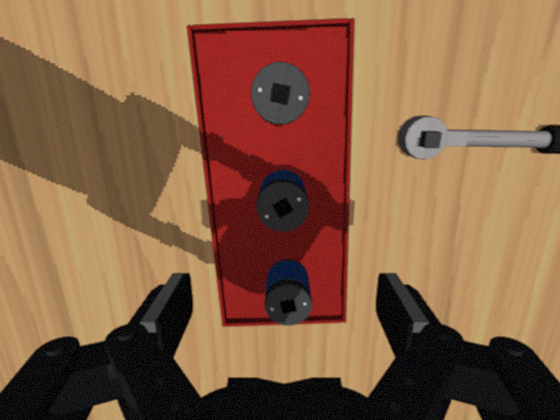

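The picture shows B at (283,205) and C at (288,300) both upright in the tray. A is at (281,93), its dots at 169°. I'll fetch A.

```bash
python3 -m creep '[{"xyz":[0.5,0,0],"twist":[0,0,0],"grip":85},{"xyz":[1.2,0,0],"twist":[0,0,0],"grip":85},{"xyz":[1.8,-0.04,0],"twist":[0,0,0],"grip":85},{"xyz":[2.14,-0.04,0.3],"twist":[0,0,0],"grip":85},{"xyz":[2.14,-0.04,0.7],"twist":[0,0,0],"grip":85},{"xyz":[2.14,-0.04,0.8],"twist":[0,0,0],"grip":85},{"xyz":[2.14,-0.04,0.8],"twist":[0,0,0],"grip":85},{"xyz":[2.14,-0.04,0.8],"twist":[0,0,0],"grip":85}]'
python3 -c "
from h import *
o=observe();p=np.array(o['position']);R=np.array(o['tool_rot']);print(p.round(4),R.T@(np.array([.5634,-.105,.022])-p)/.04)"
```

```text
time: 20.23
position: [0.5638, -0.105, 0.1182]
tool_rot: [[0.008, 1.0, -0.002], [1.0, -0.008, 0.001], [0.001, -0.002, -1.0]]
contact_force: [0.2, 0.8, 1.4]
gripper_width: 0.085
[ 0.5638 -0.105   0.1182] [-4.95441803e-04 -4.16473543e-03  2.40442874e+00]
```

```bash
python3 -m creep '[{"xyz":[0,0,0.5],"twist":[0,0,0],"grip":85},{"xyz":[0,0,1.2],"twist":[0,0,0],"grip":85},{"xyz":[0,0,1.9],"twist":[0,0,0],"grip":85},{"xyz":[0,0,2.25],"twist":[0,0,0],"grip":85},{"xyz":[0,0,2.4],"twist":[0,0,0],"grip":85},{"xyz":[0,0,2.4],"twist":[0,0,0],"grip":85},{"xyz":[0,0,2.4],"twist":[0,0,0],"grip":60},{"xyz":[0,0,2.4],"twist":[0,0,0],"grip":45}]' 80
python3 -m creep '[{"xyz":[0,0,0],"twist":[0,0,0],"grip":30},{"xyz":[0,0,0],"twist":[0,0,0],"grip":30},{"xyz":[0,0,0],"twist":[0,0,0],"grip":30},{"xyz":[0,0,0],"twist":[0,0,0],"grip":30},{"xyz":[0,0,0],"twist":[0,0,0],"grip":30},{"xyz":[0,0,0],"twist":[0,0,0],"grip":30},{"xyz":[0,0,0],"twist":[0,0,0],"grip":30},{"xyz":[0,0,0],"twist":[0,0,0],"grip":30}]' 80
python3 -m creep '[{"xyz":[0,0,-0.3],"twist":[0,0,0],"grip":30},{"xyz":[0,0,-1.0],"twist":[0,0,0],"grip":30},{"xyz":[0,0,-1.9],"twist":[0,0,-0.4],"grip":30},{"xyz":[0.4,-0.1,-2.7],"twist":[0,0,-0.8],"grip":30},{"xyz":[1.2,-0.2,-3.1],"twist":[0,0,-1.4],"grip":30},{"xyz":[2.1,-0.3,-3.3],"twist":[0,0,-2.2],"grip":30},{"xyz":[3.1,-0.4,-3.3],"twist":[0,0,-2.2],"grip":30},{"xyz":[4.1,-0.6,-3.3],"twist":[0,0,-2.2],"grip":30}]'
python3 -c "
from h import *
w=snapshot('wrist');nutpose(w);o=observe();p=np.array(o['position']);R=np.array(o['tool_rot']);print(p.round(4),R.T@(np.array([.531,.155,.142])-p)/.04)"
```

```text
time: 20.9
position: [0.5659, -0.1056, 0.0252]
tool_rot: [[0.008, 1.0, 0.003], [1.0, -0.008, -0.001], [-0.001, 0.003, -1.0]]
contact_force: [0.2, 0.6, -0.4]
gripper_width: 0.0634
time: 21.57
position: [0.5659, -0.1054, 0.0252]
tool_rot: [[0.008, 1.0, 0.003], [1.0, -0.008, -0.001], [-0.001, 0.003, -1.0]]
contact_force: [0.2, -0.5, 6.5]
gripper_width: 0.0402
time: 22.23
position: [0.5418, 0.0608, 0.1569]
tool_rot: [[-0.182, 0.983, 0.002], [0.983, 0.182, -0.0], [-0.001, 0.002, -1.0]]
contact_force: [0.6, 0.6, -2.9]
gripper_width: 0.04
nut c [0.5291 0.1627] ang -16.5 af [np.float64(0.0196), np.float64(0.0196), np.float64(0.0113)]
[0.5389 0.0684 0.1558] [2.16105656 0.21161862 0.35784334]
```

```bash
python3 -m creep '[{"xyz":[0.8,0.07,0],"twist":[0,0,0],"grip":30},{"xyz":[1.6,0.15,0],"twist":[0,0,0],"grip":30},{"xyz":[2.1,0.2,0.1],"twist":[0,0,0],"grip":30},{"xyz":[2.3,0.2,0.2],"twist":[0,0,0],"grip":30},{"xyz":[2.3,0.2,0.2],"twist":[0,0,0],"grip":30},{"xyz":[2.3,0.2,0.2],"twist":[0,0,0],"grip":30},{"xyz":[2.3,0.2,0.2],"twist":[0,0,0],"grip":30},{"xyz":[2.3,0.2,0.2],"twist":[0,0,0],"grip":30}]'
python3 -c "
from h import *
w=snapshot('wrist');o=observe();p=np.array(o['position']);R=np.array(o['tool_rot'])
print(p.round(4),np.array(o['contact_force']).round(2),np.array(o['moment']).round(3))
z=p[2]+.0288;dots(w,[[*(p+R@[.002,0,0])[:2],z]],z);print(R.T@(np.array([.531,.1585,.142])-p)/.04)"
```

```text
time: 22.95
position: [0.533, 0.15, 0.1475]
tool_rot: [[-0.182, 0.983, 0.0], [0.983, 0.182, -0.0], [-0.0, 0.0, -1.0]]
contact_force: [-0.0, -0.6, -2.0]
gripper_width: 0.0396
[0.533  0.1502 0.1476] [ 0.18  0.06 -2.41] [-0.013 -0.03  -0.024]
proj 286.2 302.8 50.7
   (np.int32(42), [249.3, 301.5], [0.5177, 0.15, 0.1764])
   (np.int32(41), [318.4, 312.5], [0.5466, 0.1499, 0.1764])
   (np.int32(2), [341.0, 309.5], [0.5554, 0.153, 0.1764])
   (np.int32(2), [240.5, 322.5], [0.5156, 0.1392, 0.1764])
  mid [0.53215 0.14995 0.1764 ] len 0.02890017300986269 ang 179.80174549880084
[ 0.21430269 -0.01151079  0.13889555]
```

```bash
python3 -m creep '[{"xyz":[0.15,0.01,0],"twist":[0,0,0],"grip":30},{"xyz":[0.214,0.01,0.1],"twist":[0,0,0],"grip":30},{"xyz":[0.214,0.01,0.2],"twist":[0,0,0],"grip":30},{"xyz":[0.214,0.01,0.35],"twist":[0,0,0],"grip":30},{"xyz":[0.214,0.01,0.5],"twist":[0,0,0],"grip":30},{"xyz":[0.214,0.01,0.62],"twist":[0,0,0],"grip":30},{"xyz":[0.214,0.01,0.72],"twist":[0,0,0],"grip":30},{"xyz":[0.214,0.01,0.75],"twist":[0,0,0],"grip":30}]'
python3 -c "
from h import *
w=snapshot('wrist');o=observe();p=np.array(o['position']);R=np.array(o['tool_rot'])
print(p.round(4),np.array(o['contact_force']).round(2),np.array(o['moment']).round(3))
z=p[2]+.0288;dots(w,[[*(p+R@[.002,0,0])[:2],z]],z)"
```

```text
time: 23.67
position: [0.5313, 0.1595, 0.1164]
tool_rot: [[-0.183, 0.983, -0.001], [0.983, 0.183, -0.001], [-0.0, -0.001, -1.0]]
contact_force: [-0.2, -1.1, -2.0]
gripper_width: 0.04
[0.5313 0.1595 0.1165] [ 0.41 -1.1  -4.18] [-0.251 -0.155 -0.058]
proj 286.0 303.0 50.7
   (np.int32(41), [249.3, 301.4], [0.516, 0.1595, 0.1453])
   (np.int32(38), [318.2, 312.4], [0.5448, 0.1595, 0.1453])
   (np.int32(25), [328.2, 324.6], [0.5502, 0.1544, 0.1453])
   (np.int32(5), [323.8, 330.4], [0.549, 0.1512, 0.1453])
  mid [0.5304 0.1595 0.1453] len 0.028799999999999937 ang 0.0
```

```bash
python3 -m creep '[{"xyz":[0,0,0.05],"twist":[0,0,0],"grip":30},{"xyz":[0,0,0.1],"twist":[0,0,0],"grip":30},{"xyz":[0,0,0.15],"twist":[0,0,0],"grip":30},{"xyz":[0,0,0.18],"twist":[0,0,0],"grip":30},{"xyz":[0,0,0.2],"twist":[0,0,0],"grip":30},{"xyz":[0,0,0.22],"twist":[0,0,0],"grip":30},{"xyz":[0,0,0.24],"twist":[0,0,0],"grip":30},{"xyz":[0,0,0.24],"twist":[0,0,0],"grip":30}]'
python3 -c "
from h import *
o=observe();print(np.array(o['position']).round(4),np.array(o['contact_force']).round(2),np.array(o['moment']).round(3))"
```

```text
time: 24.38
position: [0.5317, 0.1597, 0.1087]
tool_rot: [[-0.183, 0.983, 0.0], [0.983, 0.183, -0.0], [-0.0, 0.0, -1.0]]
contact_force: [-0.7, -2.9, 4.6]
gripper_width: 0.0398
[0.5317 0.1597 0.1087] [-0.65 -2.87  4.58] [-0.39   0.343  0.003]
```

```bash
python3 -m creep '[{"xyz":[0,0,0],"twist":[0,0,0.6],"grip":30},{"xyz":[0,0,0],"twist":[0,0,1.2],"grip":30},{"xyz":[0,0,0],"twist":[0,0,1.8],"grip":30},{"xyz":[0,0,0],"twist":[0,0,2.4],"grip":30},{"xyz":[0,0,0],"twist":[0,0,3.0],"grip":30},{"xyz":[0,0,0],"twist":[0,0,3.6],"grip":30},{"xyz":[0,0,0],"twist":[0,0,4.0],"grip":30},{"xyz":[0,0,0],"twist":[0,0,4.4],"grip":30}]'
python3 -c "
from h import *
w=snapshot('wrist');o=observe();p=np.array(o['position']);R=np.array(o['tool_rot'])
print(p.round(4),np.array(o['contact_force']).round(2),np.array(o['moment']).round(3),np.degrees(np.arctan2(R[1,0],R[0,0])))
z=p[2]+.0288;dots(w,[[*(p+R@[.002,0,0])[:2],z]],z)"
```

```text
time: 25.05
position: [0.5312, 0.1592, 0.1087]
tool_rot: [[0.199, 0.98, -0.001], [0.98, -0.199, -0.002], [-0.002, -0.0, -1.0]]
contact_force: [-4.9, -4.4, 6.2]
gripper_width: 0.0399
[0.5312 0.1592 0.1087] [-3.83 -3.73  6.19] [-0.729  0.672  0.236] 78.4357078401476
proj 283.9 302.5 51.6
   (np.int32(43), [318.3, 312.3], [0.5446, 0.1538, 0.1375])
   (np.int32(41), [249.3, 301.6], [0.5178, 0.1644, 0.1375])
   (np.int32(5), [252.8, 338.8], [0.515, 0.1461, 0.1375])
   (np.int32(2), [328.0, 324.5], [0.5476, 0.147, 0.1375])
  mid [0.5312 0.1591 0.1375] len 0.028820131852578267 ang 158.42009371237992
```

```bash
python3 -m creep '[{"xyz":[0,0,0],"twist":[0,0,0.5],"grip":30},{"xyz":[0,0,0],"twist":[0,0,1.0],"grip":30},{"xyz":[0,0,0],"twist":[0,0,1.5],"grip":30},{"xyz":[0,0,0],"twist":[0,0,2.0],"grip":30},{"xyz":[0,0,0],"twist":[0,0,2.5],"grip":30},{"xyz":[0,0,0],"twist":[0,0,3.0],"grip":30},{"xyz":[0,0,0],"twist":[0,0,3.5],"grip":30},{"xyz":[0,0,0],"twist":[0,0,4.0],"grip":30}]' 120
cat > r.py <<'E'
from h import *
w=snapshot('wrist');o=observe();p=np.array(o['position']);R=np.array(o['tool_rot'])
print(p.round(4),np.array(o['contact_force']).round(2),np.array(o['moment']).round(3),'yaw',np.degrees(np.arctan2(R[1,0],R[0,0])),np.array(o['joint_pos']).round(2))
z=p[2]+.0288;dots(w,[[*(p+R@[.0,0,0])[:2],z]],z)
E
python3 r.py
```

```text
time: 25.77
position: [0.5307, 0.1594, 0.1089]
tool_rot: [[0.522, 0.853, -0.002], [0.853, -0.522, -0.002], [-0.002, -0.001, -1.0]]
contact_force: [-6.4, -4.9, 9.0]
gripper_width: 0.0393
[0.5307 0.1594 0.1089] [-7.18 -4.79  9.15] [-0.773  1.12   0.26 ] yaw 58.39556979482848 [ 0.07  0.23  1.77 -0.    1.14  0.63]
proj 282.1 307.0 50.5
   (np.int32(44), [318.4, 312.0], [0.5422, 0.1495, 0.1377])
   (np.int32(43), [249.2, 301.3], [0.5207, 0.1687, 0.1377])
   (np.int32(5), [291.2, 346.6], [0.5236, 0.1403, 0.1377])
   (np.int32(4), [309.0, 341.5], [0.5315, 0.1386, 0.1377])
  mid [0.53145 0.1591  0.1377 ] len 0.028825162618795374 ang 138.23440493756698
```

```bash
python3 -m creep '[{"xyz":[-0.02,-0.015,-0.02],"twist":[0,0,0.4],"grip":30},{"xyz":[-0.02,-0.015,-0.02],"twist":[0,0,0.8],"grip":30},{"xyz":[-0.02,-0.015,-0.02],"twist":[0,0,1.2],"grip":30},{"xyz":[-0.02,-0.015,-0.02],"twist":[0,0,1.6],"grip":30},{"xyz":[-0.02,-0.015,-0.02],"twist":[0,0,2.0],"grip":30},{"xyz":[-0.02,-0.015,-0.02],"twist":[0,0,2.4],"grip":30},{"xyz":[-0.02,-0.015,-0.02],"twist":[0,0,2.7],"grip":30},{"xyz":[-0.02,-0.015,-0.02],"twist":[0,0,3.0],"grip":30}]'; python3 r.py
```

```text
time: 26.48
position: [0.5302, 0.1596, 0.1089]
tool_rot: [[0.725, 0.689, -0.001], [0.689, -0.725, -0.0], [-0.001, -0.0, -1.0]]
contact_force: [-2.9, -0.9, 2.9]
gripper_width: 0.0391
[0.5302 0.1596 0.1089] [-1.97 -2.34  3.02] [-0.337  0.464  0.286] yaw 43.48710610097645 [ 0.07  0.23  1.77 -0.    1.14  0.89]
proj 280.7 307.4 49.0
   (np.int32(44), [249.3, 301.2], [0.5234, 0.1709, 0.1377])
   (np.int32(43), [318.4, 312.0], [0.5392, 0.1467, 0.1377])
   (np.int32(12), [327.4, 325.8], [0.5371, 0.1392, 0.1377])
   (np.int32(6), [227.5, 310.0], [0.5141, 0.1746, 0.1377])
  mid [0.5313 0.1588 0.1377] len 0.028901211047290064 ang 123.1402208790521
```

```bash
python3 -m creep '[{"xyz":[0,0,0],"twist":[0,0,0.2],"grip":30},{"xyz":[0,0,0],"twist":[0,0,0.4],"grip":30},{"xyz":[0,0,0],"twist":[0,0,0.6],"grip":30},{"xyz":[0,0,0],"twist":[0,0,0.8],"grip":30},{"xyz":[0,0,0],"twist":[0,0,1.0],"grip":30},{"xyz":[0,0,0],"twist":[0,0,1.2],"grip":30},{"xyz":[0,0,0],"twist":[0,0,1.4],"grip":30},{"xyz":[0,0,0],"twist":[0,0,1.4],"grip":30}]'; python3 r.py
```

```text
time: 27.2
position: [0.5301, 0.1597, 0.1089]
tool_rot: [[0.803, 0.596, -0.001], [0.596, -0.803, -0.0], [-0.001, -0.001, -1.0]]
contact_force: [-4.7, -0.3, 5.8]
gripper_width: 0.0393
[0.53   0.1597 0.1089] [-5.01 -1.56  5.26] [-0.218  0.834  0.602] yaw 36.60225067751832 [0.07 0.23 1.77 0.   1.14 1.01]
proj 280.2 307.7 48.2
   (np.int32(59), [240.0, 330.3], [0.5109, 0.1667, 0.1377])
   (np.int32(44), [318.5, 312.0], [0.5378, 0.1458, 0.1377])
   (np.int32(43), [249.2, 301.6], [0.5249, 0.1716, 0.1377])
   (np.int32(18), [327.4, 326.6], [0.5344, 0.1382, 0.1377])
  mid [0.52435 0.15625 0.1377 ] len 0.03406493798614633 ang 142.15451983728948
```

```bash
python3 -m creep '[{"xyz":[0,0,0],"twist":[0,0,0.2],"grip":30},{"xyz":[0,0,0],"twist":[0,0,0.4],"grip":30},{"xyz":[0,0,0],"twist":[0,0,0.6],"grip":30},{"xyz":[0,0,0],"twist":[0,0,0.6],"grip":30},{"xyz":[0,0,0],"twist":[0,0,0.6],"grip":30},{"xyz":[0,0,0],"twist":[0,0,0.6],"grip":30},{"xyz":[0,0,0],"twist":[0,0,0.6],"grip":30},{"xyz":[0,0,0],"twist":[0,0,0.6],"grip":30}]'; python3 r.py
```

```text
time: 27.92
position: [0.53, 0.1598, 0.1089]
tool_rot: [[0.832, 0.554, -0.001], [0.554, -0.832, -0.0], [-0.001, -0.001, -1.0]]
contact_force: [-3.9, 0.2, 6.7]
gripper_width: 0.039
[0.53   0.1598 0.1089] [-4.53 -1.67  5.29] [-0.172  0.877  0.936] yaw 33.66474926672415 [ 0.07  0.23  1.77 -0.    1.14  1.06]
proj 280.0 307.9 47.8
   (np.int32(43), [318.4, 311.8], [0.5372, 0.1455, 0.1377])
   (np.int32(42), [249.3, 301.6], [0.5255, 0.1719, 0.1377])
   (np.int32(19), [240.3, 325.3], [0.5135, 0.1689, 0.1377])
   (np.int32(6), [246.3, 332.5], [0.5119, 0.1649, 0.1377])
  mid [0.53135 0.1587  0.1377 ] len 0.02887646100199956 ang 113.90205041101092
```

The moment rose from 0.29 to 0.60 to 0.94 N m over the last few degrees, so the nut is on its stop. One last overall look before handing in.

Run:
```python
from h import *
s=snapshot("scene")["image"];w=snapshot("wrist")["image"]
save("fin",np.hstack([cv2.resize(s[160:310,120:400],(400,214)),cv2.resize(w,(285,214))]))
```

```text
(no output)
```

View pics/fin.png

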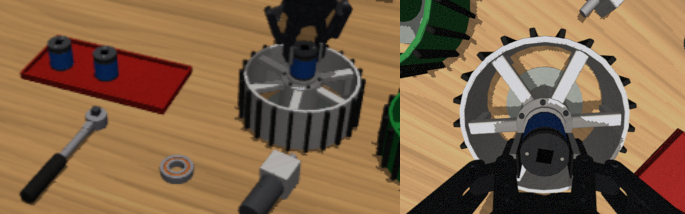

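The two wrong sockets stand upright in the tray at (60,52) and (105,62). The third is held upright and fully home on the hub at (304,62), and the ratchet, bearing and motor haven't moved. Handing in.

```bash
python3 -c "
from workcell import *
print(close_job())"
```

```text
the job is handed in; nothing more can be done
None
```

The axle nut is tight against its stop, and the fitting socket is still held on it, upright and fully home. I handed the job in at about 28 s of the 72 s allowed; it reports no verdict.

- **Socket C (too big):** it dropped home, then turned 48° with at most 0.14 N m, and the nut had not moved. I stood it back upright in the tray.
- **Socket B (too small):** centred and aligned, it stopped about 15 mm short under a 15 N push. A small jog did not help, so I stood it back upright too.
- **Socket A (fits):** it dropped home when aligned. Turned clockwise, it took the nut round at about 0.25–0.29 N m. Near 60° of socket turn the moment climbed to 0.60 and then 0.94 N m, which I took as the stop.

**Last checks:**
- The lower rim was about 0.2 mm above its home height by arm readings, and the centre about 1 mm from the nut axis.
- Tilt was under 0.2°, with the gripper set to 120 N.
- Both other sockets stood upright in the tray. By eye, the ratchet, gear motor and bearing had not moved.

**Doubts:**
- **Nut angle:** I could not see the nut under the socket, so "tight" rests on the rise in moment. The implied nut travel of 51–54° is at or slightly past the stated 52° maximum, which is within measuring error.
- **Play beyond the stop:** the socket still turned about 3° as the moment rose from 0.60 to 0.94 N m, with no slip in the fingers. I put this down to give in the contacts.
- **Failed reading:** one mid-move nut measurement gave −16.5°. The nut was partly hidden, so I ignored it.

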